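Draw the sagging hook bolt of the watch cabinet with the pull pin and hold its gate ajar

TASK

The hook bolt on the watch cabinet's sliding gate has sagged and its nose hangs behind the bent-up lip of the keeper. Take the pull pin from the cabinet's roof, push its rod through the pull eye of the bolt, and with it lift the bolt over the lip while drawing it to the left, then keep pulling so that the gate slides about 6 cm open. Finish while still holding it there by the pin (the gate springs shut if let go), with the robot itself not touching the cabinet; leave the watches, the loupe and the flag dispenser where they are.

Things in the scene. Friction and masses are not known exactly. Their poses are not given: they have to be found in the camera images.
- cabinet: Fixed grey cabinet, 250 wide (y) x 85 deep (x) x 225 mm high. Origin at the centre of its underside; x points in through its front (towards the robot), y left along the front, z up. Clear back, ends and left front; flat opaque roof. Barred sliding gate (120 wide) in the right (-y) half of the front, its face at x = -52 mm; right of it, on a post, the steel keeper strap with a 4 mm thick bent-up lip.
- eye (a point): Centre of the 13 mm round hole (axis along cabinet x) in the pull eye, a 26 mm square, 6 mm thick upright steel plate on the bolt; axes as the cabinet's. Moves with bolt and gate. At the start 190 mm above the table; 32 mm in front of the gate's face (29 mm free behind the plate). The 10 mm bolt shaft runs along y 22 mm below and 18 mm behind this point.
- bolt (a joint): How far the bolt is drawn to the left (+y of the cabinet) relative to the gate, m: 0 = shot, 0.03 = fully drawn (stop). At about 0.002 the hook of the nose meets the keeper lip; the hook is above or beside the lip until 0.014. Stays where left (0.5 N friction).
- bolt_lift (a joint): How far the bolt is lifted in its worn guides, m: 0 = sagged, stop at 0.012. It must be lifted by at least 0.0065 for the hook to clear the lip; falls back by its weight (1.3 N).
- gate (a joint): How far the gate is slid open to the left (cabinet +y), m: 0 = shut, stop at 0.09. A spring pulls it shut with 2 N (shut) to 3.8 N (at the stop). Locked while the hook is behind the lip. Once the bolt is fully drawn, pulling on the eye drags the gate along: the eye is then 0.03 + gate to the left of its place at bolt 0, gate 0.
- pull_pin: Loose pull pin (about 60 g) on the cabinet's roof: black flat-sided grip 52 long (x) x 16 wide (y) x 24 mm high (z), with a 6 mm steel rod in line along +x. Origin at the centre of the grip's underside; axis of grip and rod 12 mm above it. From the origin along x the grip reaches to 26 mm, an 16 mm round collar (too big for the eye) to 30 mm, the rod to 59 mm.
- pin_tip (a point): Round free end of the pin's rod, on its axis, 59 mm ahead of the grip's centre; axes as the pin's (x along the rod).
- pin_collar (a point): Root of the pin's rod at the front of the 16 mm collar, on the axis, 29 mm behind the tip; axes as the pin's.
- watch_gold: Gold watch head without strap, 45x42x10 mm, lying on the shelf inside the cabinet (95 mm up) behind the gate; origin at the centre of its underside. To be left alone.
- watch_silver: Silver watch head with black dial, 45x42x10 mm, beside the other on the inner shelf; origin at the centre of its underside. To be left alone.
- loupe: Black eyeglass loupe, 33 mm across, 31 mm high, standing on the table to the right of the cabinet; origin at the centre of its underside. To be left alone.
- flag_box: Flat pink page-flag dispenser, 20x53x10 mm, lying on the table to the right of the cabinet; origin at the centre of its underside. To be left alone.

How it is judged:
By the outcome, as a careful person would: the job done as asked, in the order asked, and still so for the second after the job is handed in, while the arm keeps its last pose, push and grip.
It also fails if it takes over 54 s, if anything falls off the work surface, if the arm or the gripper's body presses on something with over 40 N, if the wrist force passes 120 N, or if a joint passes its speed limit or range.

ROBOT

A 6-joint arm with a two-finger parallel gripper is mounted at the origin on the work surface; the furniture and walls round the work are solid. World frame = base frame: x ahead of the robot, y to its left, z up, the work surface at z = 0. Lengths are in m, angles in rad, forces in N, time in s.
With the tool pointing down it reaches from about 0.4 to 0.825 m from the base axis. Payload 7 kg.
Tool frame: the origin (TCP) lies on the centre line of the jaws, within the pads' length; the fingertips stand tcp_to_tips ahead of it and the grasp point (between the pads) lies 5 mm behind it (tcp_to_tips is the distance from the TCP to the fingertips, in m); z points along the fingers, y is the line along which they close (so a half turn about z gives the same grasp; the last joint's range is limited). The gripper opens to 85 mm and grips with 20 to 120 N. Pads are 22 mm wide; open, the fingers measure 114 mm over their backs; the gripper's body (76 mm by 85 mm) begins 54 mm behind the grasp point. The pads swing forward as they close: fully open they stand 13 mm farther back than shut.
Start: joints at [1.404, 0.359, 0.012, 0, -1.224, -0.288], TCP at [0.297, 0.606, 0.245] pointing down, gripper open.
Joint ranges: [-3.07, 3.07], [-1.43, 2.12], [-1.02, 1.25], [-3.03, 1.67], [-3.05, -0], [-3.03, 3.03]. Speed limits (rad/s): [2.39, 2.39, 3.01, 3.14, 3.14, 3.14].

INTERFACE

Orientations are given as a rotation vector (axis times angle).
In Python, from station import * gives the robot as it stands.
- The arm moves only by the tool send_rows, never from a script. Its argument "targets" is a list that holds one entry, the list of rows, each a list of 7 numbers: the shift along the tool's x, y, z in cm, then the turn, a rotation vector about the tool's x, y, z in degrees, then the opening, from 0 (shut) to 1 (fully open). A call has 1 to 12 rows; each row shifts and turns the commanded pose from where the row before left it, along the tool's axes as they then stand; what a row does not reach is not made up. A row lasts 1/12 s, in which the tool goes at most 41.7 mm and 7.16 degrees, less where a joint would pass 70% of its speed; a pose out of reach is approached as far as the arm can. A call is refused whole if a number of a shift passes 4.17 or a number of a turn 7.16, either way. A call with a gripper value outside its range is refused whole. The fingers move at their own pace and stop on an object; "newtons" is the grip in N (left out, the last holds). Time passes only in rows, so rows that do not move let the fingers close. It gives the time, the measured TCP pose, the force, the opening and the grip force at its end, in the units of the state.
- observe(): the state, without advancing time (a new reading comes with each control period).
- snapshot(name): name is "scene" or "top"; returns the picture (420x560x3 uint8, red, green, blue); there is no depth.
- calibration(name): a dict with "camera_matrix" (3x3 intrinsics, pixels), "cam_to_world" (4x4, takes a point from camera to world coordinates). Camera axes: x right, y down, z forward; pixel columns grow to the right and rows downward; lengths in m; the calibration is good to about 2 mm. A picture is of the moment at which its call begins. calibration takes no time and is no camera call.
- finish_job(): hands the job in; it is judged then, once.
The state is a dict: "time_s": time; "joints": joint angles; "joint_velocities": joint speeds; "joint_efforts": joint torques, N m; "tcp_pos": TCP position; "tcp_rot": TCP orientation; "ft_force": force on the tool from outside, world axes, zero at the start; "wrist_torque": the same for the moment, N m; "grip_width": finger opening in m; "gripper_force": force on a finger pad.
Only numpy, scipy, OpenCV 4.12 (cv2) and the standard library are available. Lean on these libraries where they do the work, as an engineer would, in place of code of your own. Each camera call takes 0.05 s, during which the arm holds its last target. There are 200 camera calls.

## Working session

There is one attempt and no reset: what is moved stays moved. The work goes in short steps, Python scripts to look and compute and a tool call to move; the robot and the scene stay as the last step left them, time stands still between calls to the robot, and variables do not carry over. Pictures are saved under pics/ and viewed, at most 10 in all, crops included, and the job is handed in when it is done.

Besides the shell and the picture viewer there is one more tool, called in YAML: its name, and indented under it one key for each argument. send_rows: Moves the arm, as the interface text tells. Its arguments: {"type":"object","properties":{"targets":{"type":"array"},"newtons":{"type":"number"}},"required":["targets"]}

```bash
ls; mkdir -p pics
python3 - <<'E'
from station import *
import cv2
s=observe(); print({k:s[k] for k in('time_s','tcp_pos','tcp_rot','ft_force','grip_width')}, [k for k in s])
for n in('scene','top'):
    im=snapshot(n); cv2.imwrite(f'pics/{n}0.png',im[:,:,::-1]); c=calibration(n); print(n,c)
E
```

```text
pics
{'time_s': 0.0, 'tcp_pos': array([0.29632312, 0.60596547, 0.24432812]), 'tcp_rot': array([ 3.05901690e+00, -7.08091374e-01, -3.60521905e-04]), 'ft_force': array([-0.6678871 , -0.23440142,  0.27909102]), 'grip_width': 0.0857058763963296} ['time_s', 'joints', 'joint_velocities', 'joint_efforts', 'tcp_pos', 'tcp_rot', 'ft_force', 'wrist_torque', 'gripper_force', 'grip_width']
scene {'camera_matrix': array([[398.01933775,   0.        , 282.17273554],
       [  0.        , 398.01933775, 206.83231119],
       [  0.        ,   0.        ,   1.        ]]), 'cam_to_world': array([[-0.16640339,  0.85159713, -0.49708373,  0.9643252 ],
       [ 0.98603743,  0.14047162, -0.08943109,  0.09345825],
       [-0.0063331 , -0.5050248 , -0.8630816 ,  0.89486367],
       [ 0.        ,  0.        ,  0.        ,  1.        ]])}
top {'camera_matrix': array([[483.37500797,   0.        , 277.85712244],
       [  0.        , 483.37500797, 206.17446494],
       [  0.        ,   0.        ,   1.        ]]), 'cam_to_world': array([[-5.25371582e-02, -7.66483516e-01,  6.40111604e-01,
         6.53933619e-04],
       [-9.98618964e-01,  4.03922538e-02, -3.35950881e-02,
         2.19973645e-02],
       [-1.05469052e-04, -6.40992578e-01, -7.67547070e-01,
         8.12771371e-01],
       [ 0.00000000e+00,  0.00000000e+00,  0.00000000e+00,
         1.00000000e+00]])}
```

View pics/scene0.png

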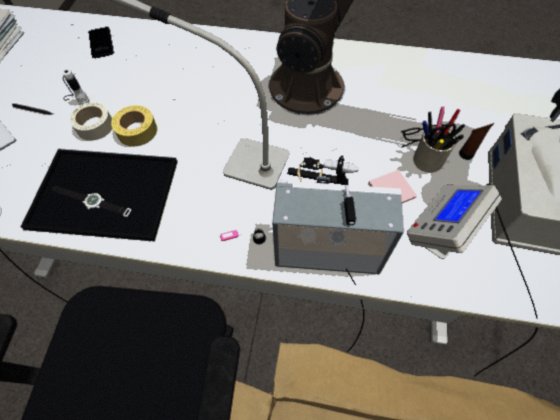

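View pics/top0.png

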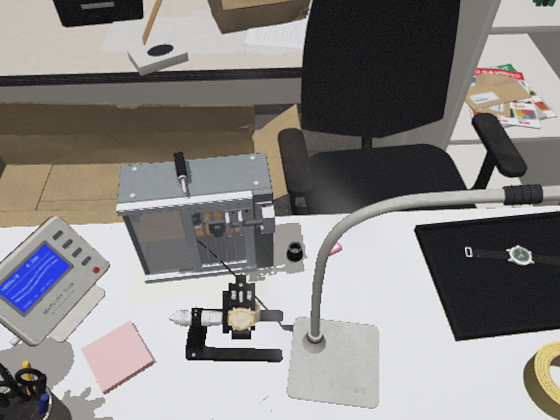

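The scene view shows the robot on the far side, with the cabinet roof at (275–400, 190–225) and the pin on it at (350, 208). In the top view the roof spans (118–272, 155–210). The pin's black grip is at (180, 163) and its rod points towards the robot (186, 190), so it needs a half turn. The eye plate and keeper are near (225–268, 215). Next I'll enlarge.

```bash
cat > h.py <<'E'
from station import *
import cv2, numpy as np
from scipy.spatial.transform import Rotation as R
def ray(n,u,v):
    c=calibration(n);T=c['cam_to_world'];d=T[:3,:3]@np.linalg.inv(c['camera_matrix'])@[u,v,1.]
    return T[:3,3],d
def onz(n,u,v,z):
    o,d=ray(n,u,v);return o+d*(z-o[2])/d[2]
def proj(n,p):
    c=calibration(n);T=np.linalg.inv(c['cam_to_world']);q=c['camera_matrix']@(T[:3,:3]@np.array(p)+T[:3,3]);return q[:2]/q[2]
def crop(n,im,x0,x1,y0,y1,k,name):
    cv2.imwrite(f'pics/{name}.png',cv2.resize(im[y0:y1,x0:x1,::-1],None,fx=k,fy=k,interpolation=cv2.INTER_CUBIC))
E
python3 - <<'E'
from h import *
t=snapshot('top'); s=snapshot('scene')
A=cv2.resize(t[145:295,110:285],None,fx=4,fy=4,interpolation=cv2.INTER_CUBIC)
cv2.imwrite('pics/a.png',A[:,:,::-1])
crop('scene',s,265,410,180,280,5,'b')
g=cv2.cvtColor(t,cv2.COLOR_RGB2GRAY)
for nm,im,box in(('top',t,(165,200,148,205)),('scene',s,(335,365,190,228))):
    g=cv2.cvtColor(im,cv2.COLOR_RGB2GRAY);m=np.zeros_like(g);x0,x1,y0,y1=box
    m[y0:y1,x0:x1]=(g[y0:y1,x0:x1]<50)*255
    c=max(cv2.findContours(m,0,1)[0],key=cv2.contourArea);print(nm,cv2.minAreaRect(c),cv2.boundingRect(c))
E
```

```text
top ((179.98648071289062, 163.9189453125), (23.837854385375977, 9.206343650817871), 80.53767395019531) (174, 152, 13, 24)
scene ((349.1219787597656, 210.59754943847656), (26.61400032043457, 9.386679649353027), 83.6598129272461) (344, 197, 11, 28)
```

View pics/a.png

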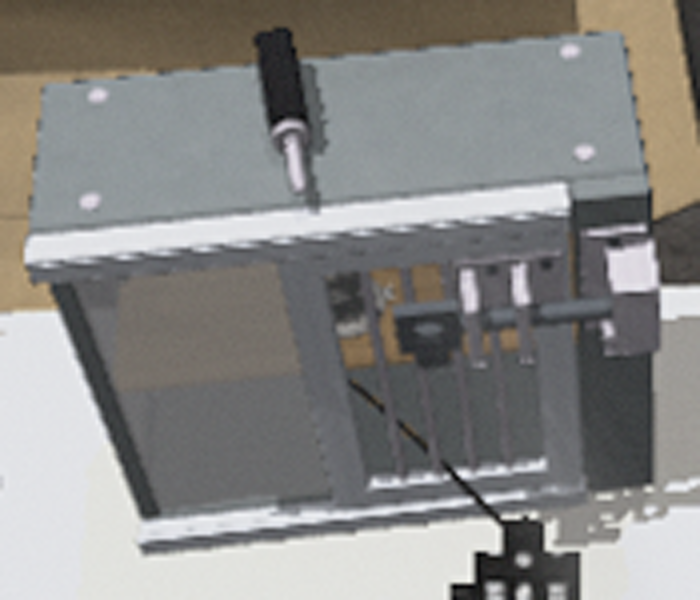

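View pics/b.png

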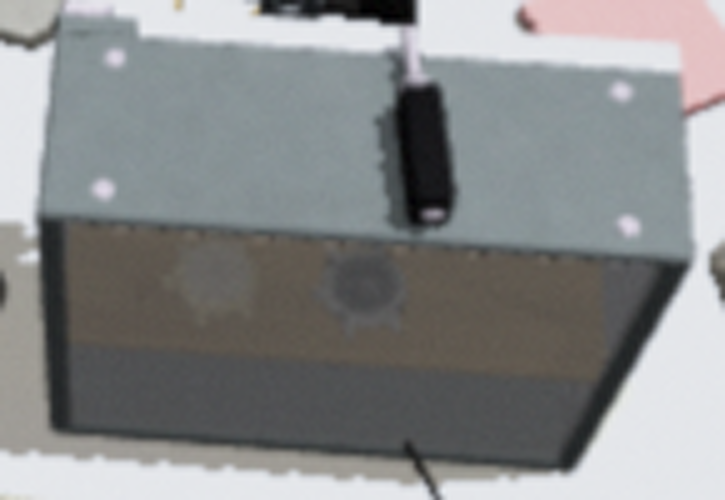

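In crop a, the eye plate is the dark square at (395–460, 300–365) with its hole near (430, 328). The keeper is at right (580–655, 220–350), and the pin's rod tip is at (298, 190). Crop b shows the back roof edge from (40, 215) to (690, 262), and the pin grip from (418, 85) to (432, 215).

Run:
```python
from h import *
np.set_printoptions(precision=4,suppress=True)
a=lambda u,v:(110+u/4-.4,145+v/4-.4)
b=lambda u,v:(265+u/5-.4,180+v/5-.4)
for n,f,pts in(('top',a,dict(bl=(45,85),br=(622,35),s1=(97,95),s2=(569,50),s3=(90,201),s4=(584,152),fl=(35,232))),
               ('scene',b,dict(br=(40,215),bl=(690,262),s2=(103,188),s1=(629,225),s4=(115,57),s3=(621,91)))):
    for k,p in pts.items(): print(n,k,onz(n,*f(*p),.225))
for n,f,pts in(('top',a,dict(tip=(298,190),col=(289,125))),('scene',b,dict(tip=(409,28),col=(416,80)))):
    for k,p in pts.items(): print(n,k,onz(n,*f(*p),.237))
# grip top face ends z=.249
print('top grip back top',onz('top',*a(272,30),.249), 'scene grip top near',onz('scene',*b(432,207),.249),'far',onz('scene',*b(418,85),.249))
print('eye',onz('top',*a(430,328),.19))
t=snapshot('top')
```

```text
top bl [0.5943 0.2586 0.225 ]
top br [0.6118 0.0122 0.225 ]
top s1 [0.5871 0.2356 0.225 ]
top s2 [0.6037 0.0354 0.225 ]
top s3 [0.527  0.2302 0.225 ]
top s4 [0.5434 0.0303 0.225 ]
top fl [0.5116 0.2498 0.225 ]
scene br [0.6158 0.0118 0.225 ]
scene bl [0.5957 0.2561 0.225 ]
scene s2 [0.6003 0.0336 0.225 ]
scene s1 [0.5836 0.2331 0.225 ]
scene s4 [0.5407 0.0286 0.225 ]
scene s3 [0.5239 0.2281 0.225 ]
top tip [0.5178 0.1442 0.237 ]
top col [0.5537 0.1504 0.237 ]
scene tip [0.516  0.1422 0.237 ]
scene col [0.5397 0.147  0.237 ]
top grip back top [0.5976 0.1589 0.249 ] scene grip top near [0.6015 0.1565 0.249 ] far [0.5496 0.147  0.249 ]
eye [0.4821 0.0954 0.19  ]
```

Run:
```python
from h import *
import station
np.set_printoptions(precision=3,suppress=True)
print([k for k in dir(station) if not k.startswith('_')], getattr(station,'tcp_to_tips',None))
sc=np.array([(267,165),(265,130),(262,100),(253,75),(240,55),(215,35),(190,24),(160,12),(130,3)],float)
sc=np.array([np.interp(np.linspace(0,8,81),range(9),sc[:,i]) for i in(0,1)]).T
for p in[(315,340),(316,300),(320,265),(330,240),(345,225),(385,205),(440,196),(490,194)]:
    o,d=ray('top',*p);best=[]
    for q in sc:
        o2,d2=ray('scene',*q);A=np.c_[d,-d2];x=np.linalg.lstsq(A,o2-o,rcond=None)[0]
        P,Q=o+d*x[0],o2+d2*x[1];best.append((np.linalg.norm(P-Q),*((P+Q)/2)))
    print(p,np.array(min(best)))
print(observe()['joints'])
```

```text
['IKError', 'calibration', 'finish_job', 'observe', 'snapshot', 'tcp_to_tips'] 0.014
(315, 340) [ 0.001  0.345 -0.058  0.046]
(316, 300) [ 0.     0.357 -0.054  0.16 ]
(320, 265) [ 0.001  0.362 -0.055  0.249]
(330, 240) [ 0.001  0.358 -0.064  0.313]
(345, 225) [ 0.001  0.353 -0.077  0.35 ]
(385, 205) [ 0.002  0.344 -0.116  0.395]
(440, 196) [ 0.002  0.334 -0.171  0.42 ]
(490, 194) [ 0.002  0.325 -0.22   0.43 ]
[ 1.404  0.359  0.012 -0.    -1.224 -0.288]
```

send_rows:
  targets:
    - [[0,0,-3,0,0,0,1],[0,0,-4,0,0,0,1],[0,0,-4,0,0,0,1],[2.8,1.78,0,0,0,0,1],[2.8,1.78,0,0,0,0,1],[2.8,1.78,0,0,0,0,1],[2.8,1.78,0,0,0,0,1],[2.8,1.78,0,0,0,0,1],[2.8,1.78,0,0,0,0,1],[2.8,1.78,0,0,0,0,1],[2.8,1.78,0,0,0,0,1],[2.8,1.78,0,0,0,0,1]]
  newtons: 80

```text
time_s: 1.25
tcp_pos: [0.453, 0.3502, 0.3555]
tcp_rot: [-3.061, 0.708, -0.0]
ft_force: [0.5, 1.1, 0.1]
grip_width: 0.0852
gripper_force: 0.0
```

send_rows:
  targets:
    - [[2.8,1.78,0,0,0,0,1],[2.8,1.78,0,0,0,0,1],[2.8,1.78,0,0,0,0,1],[2.8,1.78,0,0,0,0,1],[2.8,1.78,0,0,0,0,1],[2.8,1.78,0,0,0,0,1],[2.8,1.78,0,0,0,0,1],[0,0,0,0,0,-7.1,1],[0,0,0,0,0,-7.1,1],[0,0,0,0,0,-7.1,1],[0,0,0,0,0,-7.1,1],[0,0,0,0,0,-7.1,1]]

```text
time_s: 2.25
tcp_pos: [0.5738, 0.1534, 0.3552]
tcp_rot: [3.13, 0.267, -0.001]
ft_force: [-0.3, -0.4, -0.6]
grip_width: 0.0856
gripper_force: 0.0
```

```bash
cat >> h.py <<'E'
def rel(p,yaw):
    """tool-frame shift (cm) and z turn (deg) to reach TCP p, tool x at world yaw (deg), pointing down; plus tilt fix"""
    s=observe();r=R.from_rotvec(s['tcp_rot']);t=np.radians(yaw)
    G=R.from_matrix(np.array([[np.cos(t),np.sin(t),0],[np.sin(t),-np.cos(t),0],[0,0,-1]]))
    print('t',round(s['time_s'],2),'tcp',s['tcp_pos'].round(4),'w',round(s['grip_width'],4),'gf',s['gripper_force'],'F',s['ft_force'].round(2))
    print('j',s['joints'].round(2),'shift cm',(r.inv().apply(np.array(p)-s['tcp_pos'])*100).round(2),'turn',np.degrees((r.inv()*G).as_rotvec()).round(2))
E
python3 - <<'E'
from h import *
rel([.5745,.1533,.33],10.1)
t=snapshot('top');s=snapshot('scene')
crop('scene',s,240,420,130,280,4,'c')
E
```

```text
t 2.25 tcp [0.5738 0.1534 0.3552] w 0.0856 gf 0.0 F [-0.32 -0.38 -0.63]
j [ 0.59  0.18  0.01 -0.   -1.4   1.15] shift cm [0.06 0.02 2.52] turn [ 0.    0.02 -0.33]
```

send_rows:
  targets:
    - [[0.06,0.02,2,0,0,-0.35,1],[0,0,3,0,0,0,1],[0,0,3,0,0,0,1],[0,0,2,0,0,0,0.5],[0,0,0.7,0,0,0,0.5],[0,0,0.3,0,0,0,0.5],[0,0,0,0,0,0,0.5]]

```text
time_s: 2.93
tcp_pos: [0.5748, 0.1537, 0.2457]
tcp_rot: [3.13, 0.265, 0.0]
ft_force: [-0.1, -0.6, 0.9]
grip_width: 0.0431
gripper_force: 0.0
```

Run:
```python
from h import *
rel([.5745,.1533,.245],10.1)
t=snapshot('top');s=snapshot('scene')
A=cv2.resize(t[110:260,110:285],None,fx=3,fy=3,interpolation=cv2.INTER_CUBIC)
B=cv2.resize(s[140:290,270:410],None,fx=3,fy=3,interpolation=cv2.INTER_CUBIC)
cv2.imwrite('pics/c.png',np.hstack([A[:,:390],B[:,:400]])[:,:,::-1])
```

```text
t 2.93 tcp [0.5748 0.1537 0.2457] w 0.0431 gf 0.0 F [-0.06 -0.6   0.92]
j [ 0.59  0.23 -0.17  0.   -1.17  1.15] shift cm [-0.04  0.03  0.07] turn [ 0.02 -0.01 -0.41]
```

View pics/c.png

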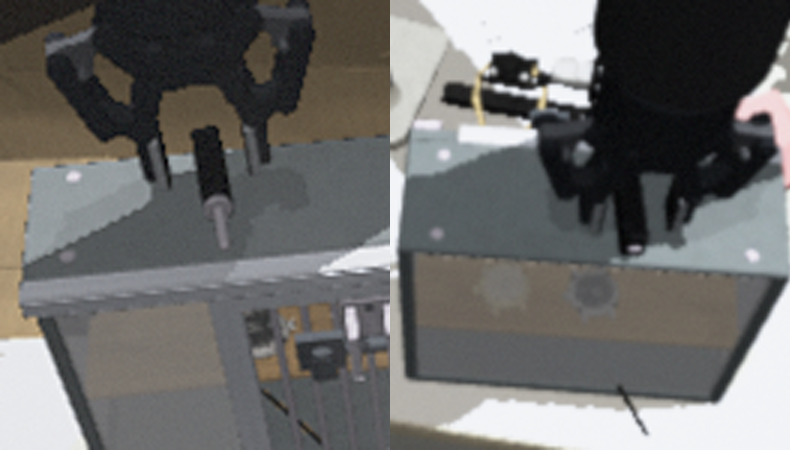

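The fingers straddle the pin grip (at about (210, 165) left, (630, 215) right), centred and just above the roof. I'll close, then lift.

send_rows:
  targets:
    - [[0,0,0.1,0,0,0,0.3],[0,0,0,0,0,0,0],[0,0,0,0,0,0,0],[0,0,0,0,0,0,0],[0,0,0,0,0,0,0],[0,0,0,0,0,0,0],[0,0,0,0,0,0,0],[0,0,0,0,0,0,0]]
  newtons: 80

```text
time_s: 3.7
tcp_pos: [0.575, 0.1538, 0.2456]
tcp_rot: [-3.13, -0.268, -0.003]
ft_force: [-1.3, -0.7, 5.7]
grip_width: 0.0138
gripper_force: 79.8
```

send_rows:
  targets:
    - [[0,0,-1,0,0,0,0],[0,0,-2,0,0,0,0],[0,0,-3,0,0,0,0],[0,0,-3,0,0,0,0],[0,0,0,0,0,0,0]]

```text
time_s: 4.12
tcp_pos: [0.5767, 0.154, 0.3415]
tcp_rot: [-3.128, -0.269, -0.014]
ft_force: [1.2, -0.1, 1.0]
grip_width: 0.0139
gripper_force: 79.0
```

send_rows:
  targets:
    - [[0,0,0,0,0,3.5,0],[0,0,0,0,0,7.1,0],[0,0,0,0,0,7.1,0],[0,0,0,0,0,7.1,0],[0,0,0,0,0,7.1,0],[0,0,0,0,0,7.1,0],[0,0,0,0,0,7.1,0],[0,0,0,0,0,7.1,0],[0,0,0,0,0,7.1,0],[0,0,0,0,0,7.1,0],[0,0,0,0,0,7.1,0],[0,0,0,0,0,7.1,0]]

```text
time_s: 5.12
tcp_pos: [0.5744, 0.1536, 0.3346]
tcp_rot: [-2.539, 1.85, 0.0]
ft_force: [-0.1, 0.2, -0.8]
grip_width: 0.0142
gripper_force: 79.0
```

send_rows:
  targets:
    - [[0,0,0,0,0,7.1,0],[0,0,0,0,0,7.1,0],[0,0,0,0,0,7.1,0],[0,0,0,0,0,7.1,0],[0,0,0,0,0,7.1,0],[0,0,0,0,0,7.1,0],[0,0,0,0,0,7.1,0],[0,0,0,0,0,7.1,0],[0,0,0,0,0,7.1,0],[0,0,0,0,0,7.1,0],[0,0,0,0,0,7.1,0],[0,0,0,0,0,7.1,0]]

```text
time_s: 6.12
tcp_pos: [0.5744, 0.1536, 0.3346]
tcp_rot: [0.616, -3.08, -0.0]
ft_force: [-0.5, -0.0, -0.5]
grip_width: 0.014
gripper_force: 79.0
```

Run:
```python
from h import *
rel([.405,.088,.335],184.75)
```

```text
t 6.12 tcp [0.5744 0.1536 0.3346] w 0.014 gf 78.98152470588684 F [-0.48 -0.01 -0.53]
j [ 0.59  0.18 -0.03 -0.   -1.36 -1.77] shift cm [18.16  0.46 -0.04] turn [ 1.000e-02 -0.000e+00  1.788e+01]
```

send_rows:
  targets:
    - [[3,0.1,0,0,0,0,0],[3.8,0.1,0,0,0,0,0],[3.8,0.1,0,0,0,0,0],[3.8,0.1,0,0,0,0,0],[3.76,0.06,0,0,0,0,0],[0,0,0,0,0,6,0],[0,0,0,0,0,6,0],[0,0,0,0,0,5.9,0],[0,0,3,0,0,0,0],[0,0,3,0,0,0,0],[0,0,2,0,0,0,0],[0,0,0,0,0,0,0]]

```text
time_s: 7.12
tcp_pos: [0.4033, 0.0858, 0.2509]
tcp_rot: [0.138, -3.133, 0.004]
ft_force: [-0.6, 0.4, -0.9]
grip_width: 0.0141
gripper_force: 79.0
```

Run:
```python
from h import *
rel([.405,.088,.1986],184.75)
t=snapshot('top');s=snapshot('scene')
A=cv2.resize(t[170:300,140:280],None,fx=4,fy=4,interpolation=cv2.INTER_CUBIC)
cv2.imwrite('pics/d.png',A[:,:,::-1])
x=observe()['tcp_pos'];print(proj('top',x+[.0588,.0049,-.0086]),proj('scene',x+[.0588,.0049,-.0086]))
```

```text
t 7.12 tcp [0.4033 0.0858 0.2509] w 0.0141 gf 78.95275712013245 F [-0.57  0.42 -0.88]
j [ 0.69 -0.09 -0.51 -0.   -1.16 -2.17] shift cm [-0.22  0.22  5.23] turn [-0.12 -0.33  0.3 ]
[215.61389999 213.03216916] [324.29495517 158.36764621]
```

View pics/d.png

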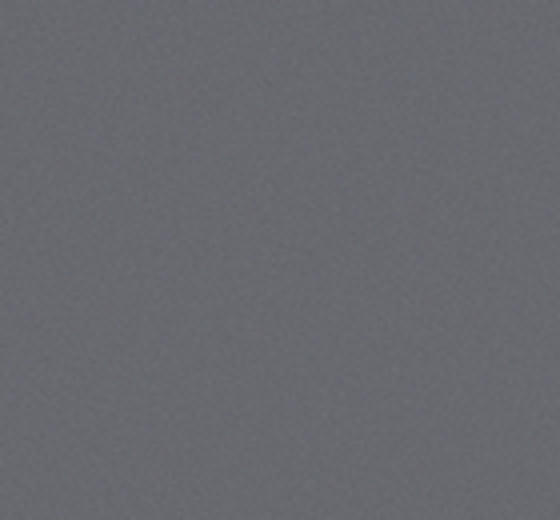

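The arm hides the work from the top camera, so that crop shows only grey arm. The scene camera looks down over the roof edge, so I'll use that.

Run:
```python
from h import *
s=snapshot('scene')
crop('scene',s,270,370,130,210,7,'e')
print(proj('scene',[.481,.0945,.19]),proj('scene',[.481,.0945,.203]))
```

```text
[322.4750094 180.8086412] [322.97593804 177.33899982]
```

View pics/e.png

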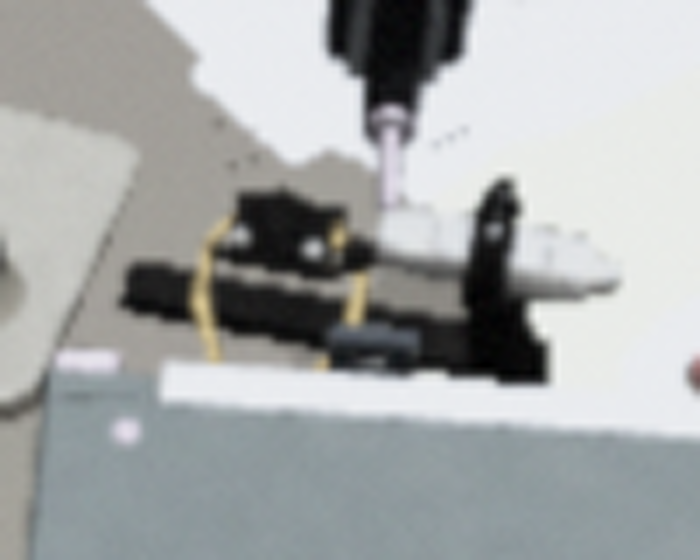

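The eye plate's top edge shows as a bluish bar at crop (327–420, 322–372), i.e. (323.3, 178.6), matching the predicted (323, 177.3). The rod tip is at about (392, 205), i.e. (326, 159.3), slightly left of where I assumed it.

send_rows:
  targets:
    - [[0,0,2,0,0,0.3,0],[0,0,2,0,-0.3,0,0],[0,0,0.8,0,0,0,0],[0,0,0.4,0,0,0,0],[0,0,0,0,0,0,0],[0,0,0,0,0,0,0]]

```text
time_s: 7.77
tcp_pos: [0.4064, 0.0873, 0.2035]
tcp_rot: [-0.132, 3.132, 0.001]
ft_force: [0.4, -0.1, -0.2]
grip_width: 0.0143
gripper_force: 79.0
```

Run:
```python
from h import *
rel([.405,.088,.1986],184.75)
s=snapshot('scene')
crop('scene',s,290,360,135,190,11,'f')
x=observe()['tcp_pos'];d=np.array([.9966,.0826,0])
for nm,o in(('tip',.059),('col',.030)): print(nm,proj('scene',x+d*o+[0,0,-.0086]), 'dpx per mm y,x,z',[(proj('scene',x+d*o+e)-proj('scene',x+d*o)).round(2) for e in np.eye(3)*.001])
for z in (.203,):
  print([proj('scene',[.481-.003*k,.0945+w,z]) for k in(1,-1) for w in(-.013,.013)])
```

```text
t 7.77 tcp [0.4064 0.0873 0.2035] w 0.0143 gf 78.96999478340149 F [ 0.36 -0.13 -0.25]
j [ 0.69 -0.05 -0.59  0.   -1.03 -2.18] shift cm [0.13 0.08 0.49] turn [0.02 0.38 0.06]
tip [322.47064442 173.322719  ] dpx per mm y,x,z [array([-0.05,  0.38]), array([0.47, 0.06]), array([ 0.04, -0.27])]
col [322.91653772 162.43082658] dpx per mm y,x,z [array([-0.05,  0.37]), array([0.46, 0.06]), array([ 0.04, -0.28])]
[array([317.00938709, 175.35623455]), array([329.2881914 , 177.00432911]), array([316.65872748, 177.67393335]), array([328.98043192, 179.33437403])]
```

View pics/f.png

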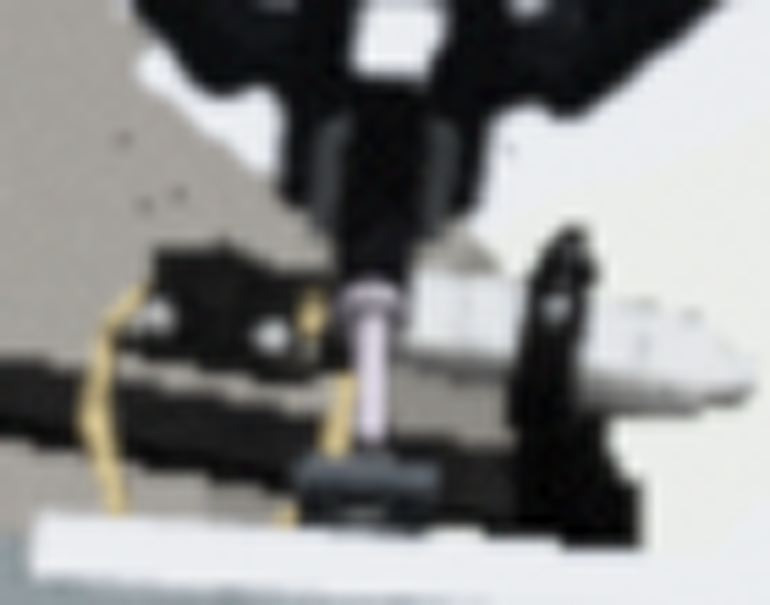

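The scene crop shows the rod tip at (372, 445), i.e. (323.4, 175.0), and the plate top from 300 to 440, i.e. u 316.8–329.5, centre 323.15. The tip sits about 0.7 mm too far in +y, and the pin needs to come down about 5 mm.

send_rows:
  targets:
    - [[0,-0.07,0.3,0,0.35,0,0],[0,0,0.19,0,0,0,0],[0,0,0,0,0,0,0],[-0.4,0,0,0,0,0,0],[-0.4,0,0,0,0,0,0],[-0.3,0,0,0,0,0,0],[-0.3,0,0,0,0,0,0],[0,0,0,0,0,0,0]]

```text
time_s: 8.48
tcp_pos: [0.4203, 0.0875, 0.1974]
tcp_rot: [0.131, -3.138, 0.0]
ft_force: [0.4, 0.1, -0.9]
grip_width: 0.0142
gripper_force: 79.0
```

send_rows:
  targets:
    - [[-0.2,0,0,0,0,0,0],[-0.2,0,0,0,0,0,0],[-0.2,0,0,0,0,0,0],[0,0,0,0,0,0,0]]

```text
time_s: 8.82
tcp_pos: [0.426, 0.088, 0.1974]
tcp_rot: [0.131, -3.138, 0.0]
ft_force: [1.2, -0.4, -1.0]
grip_width: 0.0142
gripper_force: 79.0
```

Run:
```python
from h import *
rel([.440,.0905,.1986],184.75)
```

```text
t 8.82 tcp [0.426  0.088  0.1974] w 0.0142 gf 78.96857142448425 F [ 1.22 -0.41 -0.95]
j [ 0.66 -0.01 -0.56 -0.   -1.02 -2.15] shift cm [-1.42  0.13 -0.12] turn [-0.   -0.04  0.04]
```

send_rows:
  targets:
    - [[-0.2,0,-0.08,0,0,0,0],[-0.3,0,0,0,0,0,0],[-0.3,0,0,0,0,0,0],[-0.3,0,0,0,0,0,0],[-0.2,0,0,0,0,0,0],[0,0,0,0,0,0,0]]

```text
time_s: 9.32
tcp_pos: [0.439, 0.0891, 0.1981]
tcp_rot: [0.131, -3.138, 0.0]
ft_force: [-0.5, -1.2, 0.2]
grip_width: 0.0143
gripper_force: 79.0
```

Run:
```python
from h import *
rel([.440,.0905,.1986],184.75)
s=snapshot('scene')
crop('scene',s,290,360,135,190,10,'g')
```

```text
t 9.32 tcp [0.439  0.0891 0.1981] w 0.0143 gf 78.96999478340149 F [-0.46 -1.23  0.16]
j [ 0.64  0.02 -0.53 -0.   -1.02 -2.13] shift cm [-0.11  0.13 -0.05] turn [-0.01 -0.05  0.03]
```

View pics/g.png

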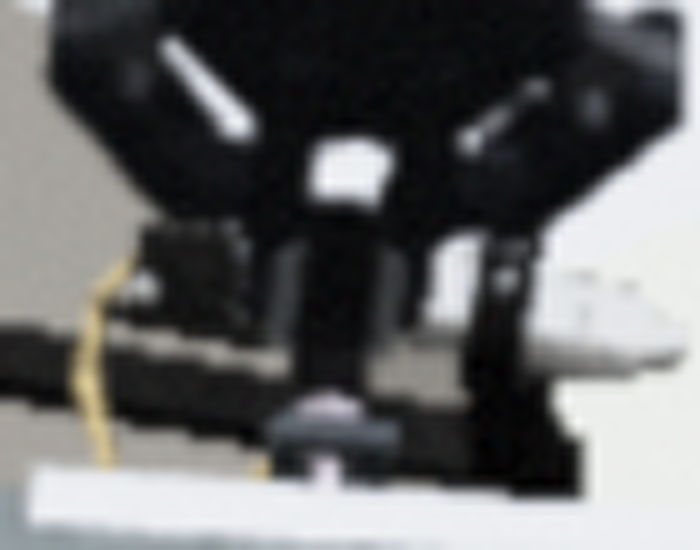

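The rod shows behind the plate at (325, 470) and the collar is just in front of it at (330, 405), so the pin is through. Now I'll lift.

send_rows:
  targets:
    - [[0,0,-0.2,0,0,0,0],[0,0,-0.2,0,0,0,0],[0,0,-0.2,0,0,0,0],[0,0,-0.2,0,0,0,0],[0,0,-0.2,0,0,0,0],[0,0,-0.2,0,0,0,0],[0,0,0,0,0,0,0],[0,0,0,0,0,0,0]]

```text
time_s: 10.03
tcp_pos: [0.4385, 0.089, 0.2103]
tcp_rot: [0.131, -3.138, -0.0]
ft_force: [0.3, 0.9, -2.0]
grip_width: 0.0139
gripper_force: 78.9
```

Run:
```python
from h import *
rel([.440,.0905,.2106],184.75)
s=snapshot('scene')
cv2.imwrite('pics/h.png',s[:,:,::-1])
g=cv2.imread('pics/g.png')
h=cv2.resize(s[135:190,290:360,::-1],None,fx=10,fy=10,interpolation=cv2.INTER_CUBIC)
# row/col extent of plate's bluish top face (dark, b>r) in each
for im in(g,h):
    c=im[::10,::10].astype(int); b=c[35:50,22:45]; print(b[:,11:13].mean(1).astype(int).tolist())
```

```text
t 10.03 tcp [0.4385 0.089  0.2103] w 0.0139 gf 78.89859080314636 F [ 0.29  0.88 -2.  ]
j [ 0.64  0.   -0.52 -0.   -1.05 -2.13] shift cm [-0.16  0.14 -0.03] turn [ 0.01 -0.04  0.04]
[[18, 17, 17], [24, 23, 21], [25, 22, 22], [22, 19, 21], [73, 66, 69], [171, 161, 164], [191, 179, 182], [137, 126, 124], [103, 94, 88], [73, 67, 61], [64, 59, 58], [125, 116, 120], [177, 166, 170], [197, 188, 189], [225, 219, 218]]
[[33, 29, 31], [124, 114, 118], [178, 164, 170], [134, 125, 129], [106, 99, 98], [113, 104, 98], [98, 90, 83], [65, 60, 55], [112, 104, 107], [184, 173, 179], [204, 192, 198], [205, 192, 197], [199, 186, 192], [205, 194, 197], [227, 221, 220]]
```

send_rows:
  targets:
    - [[0,0.2,0,0,0,0,0],[0,0.3,0,0,0,0,0],[0,0.3,0,0,0,0,0],[0,0.3,0,0,0,0,0],[0,0.3,0,0,0,0,0],[0,0.3,0,0,0,0,0],[0,0.3,0,0,0,0,0],[0,0.3,0,0,0,0,0],[0,0.2,0,0,0,0,0],[0,0,0,0,0,0,0]]

```text
time_s: 10.92
tcp_pos: [0.4364, 0.1144, 0.2101]
tcp_rot: [0.132, -3.138, -0.0]
ft_force: [-0.4, 0.7, -0.9]
grip_width: 0.0141
gripper_force: 78.8
```

send_rows:
  targets:
    - [[0,0.3,0,0,0,0,0],[0,0.3,0,0,0,0,0],[0,0.3,0,0,0,0,0],[0,0.3,0,0,0,0,0],[0,0.3,0,0,0,0,0],[0,0.3,0,0,0,0,0],[0,0.3,0,0,0,0,0],[0,0,0,0,0,0,0],[0,0,0,0,0,0,0]]

```text
time_s: 11.67
tcp_pos: [0.4346, 0.135, 0.2101]
tcp_rot: [0.132, -3.138, -0.0]
ft_force: [-0.6, -2.3, -2.8]
grip_width: 0.014
gripper_force: 78.8
```

send_rows:
  targets:
    - [[0,0.3,0,0,0,0,0],[0,0.5,0,0,0,0,0],[0,0.5,0,0,0,0,0],[0,0.5,0,0,0,0,0],[0,0.5,0,0,0,0,0],[0,0.5,0,0,0,0,0],[0,0.5,0,0,0,0,0],[0,0.5,0,0,0,0,0],[0,0.5,0,0,0,0,0],[0,0.3,0,0,0,0,0],[0,0.2,0,0,0,0,0],[0,0,0,0,0,0,0]]

```text
time_s: 12.67
tcp_pos: [0.4307, 0.1831, 0.2101]
tcp_rot: [0.132, -3.138, -0.0]
ft_force: [0.4, -3.8, -2.2]
grip_width: 0.0139
gripper_force: 78.8
```

Run:
```python
from h import *
rel([.440,.0905,.2106],184.75)
s=snapshot('scene')
A=cv2.resize(s[125:200,290:390],None,fx=5,fy=5,interpolation=cv2.INTER_CUBIC)
B=cv2.resize(snapshot('top')[145:295,110:285],None,fx=1.7,fy=2.5,interpolation=cv2.INTER_CUBIC)
cv2.imwrite('pics/i.png',np.hstack([A,B])[:,:,::-1])
```

```text
t 12.67 tcp [0.4307 0.1831 0.2101] w 0.0139 gf 78.81224513053894 F [ 0.44 -3.77 -2.18]
j [ 0.82  0.04 -0.48 -0.   -1.05 -2.31] shift cm [-0.15 -9.31 -0.05] turn [ 0.01 -0.05  0.06]
```

View pics/i.png

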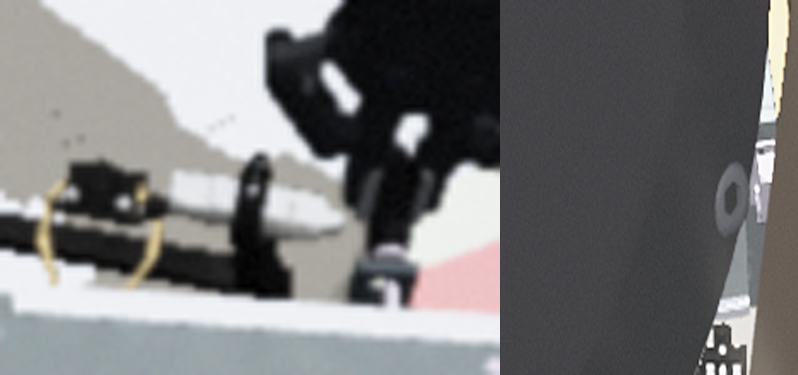

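The plate is still on the pin, centred at crop (383, 268), i.e. u ≈ 366. That is about 43 px or 90 mm left of its start: 30 mm of bolt plus 60 mm of gate. The rod shows behind the plate, and the 3.8 N pull fits the spring.

```bash
python3 -c "
from station import *
print(finish_job())"
```

```text
the job is handed in; nothing more can be done
None
```

The job is handed in: the pin lifted the bolt over the lip, drew it left and opened the gate by about 6 cm (my estimate from the camera and pull force). The arm still holds the gate there by the pin, clear of the cabinet as far as the last picture shows.

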